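# Put the glass polishing machine into third gear

### The arm

A 6-joint arm with a two-finger parallel gripper is mounted at the origin on the work surface. World frame = base frame: x ahead of the robot, y to its left, z up, the work surface at z = 0. Lengths are in m, angles in rad, forces in N, time in s.
With the tool pointing down it reaches from about 0.375 to 0.9 m from the base axis. Payload 3.1 kg.
Tool frame: the origin (TCP) lies midway between the tips of the shut fingers; the grasp point (between the pads) lies 19 mm behind it (manip.hold_point_z is the distance from the TCP to the grasp point, in m); x points along the fingers, y is the direction in which the jaws open and shut, and the axes are right-handed (so a half turn about x gives the same grasp; the last joint's range is limited). The gripper opens to 85 mm and grips with 20 to 120 N. Pads are 22 mm wide; open, the fingers measure 114 mm over their backs; the gripper's body (76 mm by 85 mm) begins 54 mm behind the grasp point. The pads swing forward as they close: fully open they stand 13 mm farther back than shut.
Start: joints at [-1.365, 0.527, 1.433, -0, 1.181, -0.178], TCP at [0.235, -0.579, 0.206] pointing down, gripper open.
Joint ranges: [-3.08, 3.08], [-0.75, 2.2], [0.22, 2.44], [-1.43, 4.57], [0, 2.65], [-2.85, 2.85]. Speed limits (rad/s): [2.79, 2.79, 3.14, 3.14, 3.14, 3.14].

### API

Orientations are given as a unit quaternion [x, y, z, w].
In Python, from station import manip, snapshot gives the robot as it stands.
- The arm moves only by the tool play_rows, never from a script. Its argument "series" is a list of rows, each a list of 4 numbers: the shift along the tool's x, y, z in m, then the turn about the tool's x in degrees. In form: [[tx, ty, tz, spin], ...]. A call has 1 to 20 rows; each row is the pose to reach, as a shift and turn from the pose measured when the call began, along the tool's axes at that moment; what a row does not reach only later rows make up. A row lasts 1/10 s, in which the tool goes at most 50 mm and 8.59 degrees, less where a joint would pass 70% of its speed; a pose out of reach is approached as far as the arm can. A call with a gripper value outside its range is refused whole. "claw" is the opening in per cent of the stroke, from 0 (shut) to 100 (fully open), set as the call begins (left out, the last holds). The fingers move at their own pace and stop on an object; "force" is the grip in N (left out, the last holds). Time passes only in rows, so rows that repeat a pose let the fingers close. It gives the time, the measured TCP pose, the force and the opening at its end, in the units of the state.
- manip.sense(): the state, without advancing time (a new reading comes with each control period).
- snapshot(name): name is "scene" or "top" or "wrist"; returns a dict with "image" (384x512x3 uint8, blue, green, red), "depth" (384x512 float32, m along the optical axis (not along the pixel's ray), 0 where there is no reading), "fov_y" (degrees; the focal length in pixels is half the picture's height over the tangent of half this angle, whatever the lens; pixels are square), "cx", "cy" (the principal point, pixels), "R" (3x3) and "t" (3): a world point X has camera coordinates R X + t. Camera axes: x right, y down, z forward; pixel columns grow to the right and rows downward; lengths in m; the calibration is good to about 2 mm. A picture is of the moment at which its call begins.
- manip.sign_off(): hands the job in, once; it reports no verdict.
The state is a dict: "t": time; "q": joint angles; "qd": joint speeds; "tau": joint torques, N m; "tcp_pos": TCP position; "tool_rot": TCP orientation; "force": force on the tool from outside, world axes, zero at the start; "ft_torque": the same for the moment, N m; "finger_gap": opening from 0.0 (shut) to 1.0 (fully open).
Only numpy, scipy, OpenCV 4.12 (cv2) and the standard library are available. Lean on these libraries where they do the work, as an engineer would, in place of code of your own. Each camera call takes 0.05 s, during which the arm holds its last target.

### The job

Put the glass polishing machine into third gear: push the red-knobbed gear lever with the fingertips, across to the right-hand side of its H-shaped gate and then forward, away from you, fully home into the third slot. Push it gently, leave the lever there and take the hand off, and leave the glass pieces, the tub and the cup where they are.

Things in the scene. Friction and masses are not known exactly. Their poses are not given: they have to be found in the camera images.
- machine: Glass polishing machine, cream housing, fixed. Origin on the table under the gear gate's centre; x forward (away from the robot), y left, z up; turned up to 20 degrees. Gearbox 180 (x) by 240 (y) mm, 80 high, with a 10 mm aluminium gate plate on it (140 by 112 mm, top at z = 90). Beyond, centred at x = 215 mm, a round lap housing, radius 135 mm, its blue felt lap at z = 98 mm.
- gate_centre (a point): Centre of the H gate's crossing, top of the plate, machine's axes. Slots and crossing are 16 mm wide. Slot columns run along x at y = +18 and -18 mm, joined by the crossing at x = 0; between them stand two tongues 20 mm wide with rounded ends that guide the lever. Slots, marked with dots: first = left forward, second = left rear, third = right forward, fourth = right rear.
- slot3 (a point): Where the centre of the lever's stem passes the plate when it is home in the third slot: plate top, 21 mm forward (x) and 19 mm right (-y) of the gate centre. Three black dots lie just beyond it.
- knob (a point): Centre of the lever's red knob, an upright round-edged cylinder 32 mm across, 50 mm high; below it a steel stem 10 mm thick. It is 155 mm from the pivot, which is 12 mm above the table under the gate centre, so about 160 mm above the table; it swings 37 mm to each side, 41 mm fore and aft. The lever stays where it is left; pushing the knob takes about 2.5 N.
- lever_across (a joint): Sideways angle of the lever (rad), about the machine's x axis: -0.24 = left column (end stop), 0 = middle of the crossing, +0.24 = right column (end stop). The lever starts in the left column.
- lever_forward (a joint): Fore-and-aft angle of the lever (rad): -0.27 = fully back, towards the robot (end stop), 0 = level with the crossing (it can cross within about +-0.04), +0.27 = fully forward (end stop). Starts anywhere from the second slot to the first.
- blue_glass: Blue glass stopper-shaped piece, 88 mm across and 40 mm high, lying loose on the felt lap. Origin: centre of its underside.
- tub: White plastic tub with a green lid, 76 mm across, 85 mm high, on the table left of the machine. Origin: centre of its underside.
- amber_glass: Flat amber glass disc, 80 mm across, 20 mm high, on the table right of the machine. Origin: centre of its underside.
- cup: Empty white plastic cup, 72 mm across at the rim, 85 mm high, on the table right of the machine. Origin: centre of its underside.

How it is judged:
On the way:
1. the lever is through the crossing into the right-hand column, before it goes forward (value of joint lever_across above 0.15 rad and value of joint lever_forward below 0.12 rad), for 0.02 s.
At the end, for the whole second after the job is handed in: The lever rests in the right-hand column (sideways angle above 0.17 rad), home in the third slot (forward angle above 0.22 of 0.27 rad, within about 8 mm of the end at the knob), and does not move (value of joint lever_across above 0.17 rad and value of joint lever_forward above 0.22 rad and velocity of joint lever_forward between -0.02 and 0.02 rad/s); the robot touches nothing.
It fails at once if the hand presses on the machine or its lever with more than 40 N (contact force between the fingers and machine above 40 N).
It fails at once if the blue glass is shifted or lifted by more than 20 mm (distance of blue_glass from where it was at the start of the episode above 0.02 m).
It fails at once if the tub is shifted or lifted by more than 20 mm (distance of tub from where it was at the start of the episode above 0.02 m).
It fails at once if the amber glass is shifted or lifted by more than 20 mm (distance of amber_glass from where it was at the start of the episode above 0.02 m).
It fails at once if the cup is shifted or lifted by more than 20 mm (distance of cup from where it was at the start of the episode above 0.02 m).
It also fails if it takes over 70 s, if anything falls off the work surface, if the arm or the gripper's body presses on something with over 40 N, if the wrist force passes 120 N, or if a joint passes its speed limit or range.

## Working session

There is one attempt and no reset: what is moved stays moved. The work goes in short steps, Python scripts to look and compute and a tool call to move; the robot and the scene stay as the last step left them, time stands still between calls to the robot, and variables do not carry over. Pictures are saved under pics/ and viewed, and the job is handed in when it is done.

Besides the shell and the picture viewer there is one more tool, called as name(argument=value, ...) on one line, values as JSON. play_rows: Moves the arm, as the interface text tells. Its arguments: {"type":"object","properties":{"series":{"type":"array","items":{"type":"array","items":{"type":"number"}}},"claw":{"type":"number"},"force":{"type":"number"}},"required":["series"]}

```bash
ls; mkdir -p pics
python3 - <<'E'
from station import manip, snapshot
import cv2, numpy as np
for n in ("scene","top","wrist"):
    s=snapshot(n); cv2.imwrite(f"pics/{n}0.png",s["image"]); np.savez(f"pics/{n}0.npz",**s)
    print(n,s["fov_y"],s["cx"],s["cy"],np.round(-s["R"].T@s["t"],3))
st=manip.sense(); print({k:np.round(v,3).tolist() for k,v in st.items()})
E
```

```text
pics
scene 51.237309746002424 248.2112060288797 193.61307865857069 [1.323 0.224 0.65 ]
top 51.99992421754666 255.83987397412864 193.96879795881233 [0.526 0.041 1.054]
wrist 67.52508028272636 258.43156122284387 195.31579073092595 [ 0.3   -0.554  0.372]
{'t': 0.15, 'q': [-1.364, 0.528, 1.434, 0.0, 1.181, -0.179], 'qd': [0.0, -0.003, -0.005, -0.001, -0.001, 0.0], 'tau': [0.001, -44.274, -17.828, -0.0, 0.006, 0.0], 'tcp_pos': [0.235, -0.579, 0.206], 'tool_rot': [-0.694, -0.136, 0.694, -0.135], 'force': [1.081, -0.893, -0.083], 'ft_torque': [-0.03, -0.021, 0.025], 'finger_gap': 0.998}
```

View pics/scene0.png

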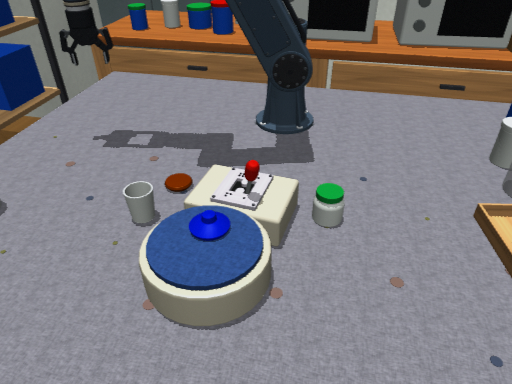

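View pics/top0.png

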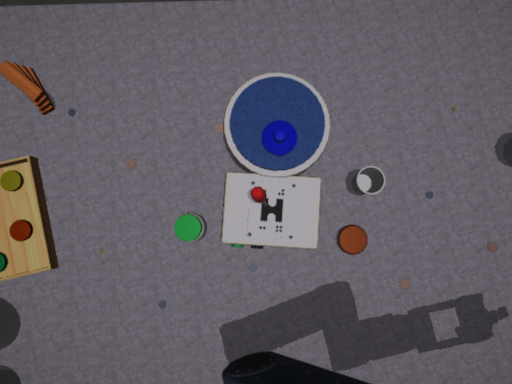

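The top view shows the gate plate near (272,210) and the red knob at (258,194), so the lever is forward in the left column. The machine is almost square to the world axes. I'll measure next.

```bash
cat > h.py <<'E'
import numpy as np, cv2
def load(p): return dict(np.load(p))
def f(s): return 192/np.tan(np.radians(float(s["fov_y"]))/2)
def cloud(s):
    d=s["depth"]; v,u=np.mgrid[:384,:512]
    P=np.stack([(u-s["cx"])/f(s)*d,(v-s["cy"])/f(s)*d,d],-1)
    return (P-s["t"])@s["R"]
def ray(s,u,v,z):
    r=s["R"].T@np.array([(u-s["cx"])/f(s),(v-s["cy"])/f(s),1]); c=-s["R"].T@s["t"]
    return c+r*(z-c[2])/r[2]
def proj(s,X):
    c=s["R"]@X+s["t"]; return c[0]/c[2]*f(s)+s["cx"],c[1]/c[2]*f(s)+s["cy"]
E
python3 - <<'E'
from h import *
s=load("pics/top0.npz"); P=cloud(s); im=s["image"].astype(int)
b,g,r=im[...,0],im[...,1],im[...,2]
for n in("top","scene"):
    s2=load(f"pics/{n}0.npz");Q=cloud(s2);i=s2["image"].astype(int)
    m=(i[...,2]>110)&(i[...,1]<60)&(i[...,0]<60)&(Q[...,2]>.11)&(Q[...,2]<.25)&(abs(Q[...,0]-.5)<.2)&(abs(Q[...,1])<.2)
    print(n,m.sum(),Q[m].mean(0).round(4),Q[m].min(0).round(4),Q[m].max(0).round(4),np.argwhere(m).mean(0))
# gearbox
for lo,hi,nm in((.07,.087,"box"),(.087,.1,"plate/lap")):
    m=(P[...,2]>lo)&(P[...,2]<hi)&(abs(P[...,1])<.25)&(P[...,0]>.35)
    pts=P[m]; print(nm,m.sum(),pts.min(0).round(3),pts.max(0).round(3), np.median(pts[:,2]))
    m2=pts[pts[:,0]<.62] if nm=="box" else pts[pts[:,0]<.6]
    print(cv2.minAreaRect((m2[:,:2]*1000).astype(np.float32)))
# lap circle
m=(b>g+30)&(P[...,2]>.085)&(P[...,0]>.5); c=cv2.minEnclosingCircle((P[m][:,:2]*1000).astype(np.float32)); print("lap",c)
cv2.imwrite("pics/topz.png",cv2.resize(s["image"][150:260,200:340],None,fx=5,fy=5,interpolation=cv2.INTER_CUBIC))
E
```

```text
top 110 [0.5935 0.0318 0.1843] [0.5813 0.0191 0.1784] [0.6061 0.0438 0.1906] [192.49090909 257.36363636]
scene 112 [0.5996 0.0343 0.1811] [0.5826 0.0191 0.1716] [0.6088 0.0467 0.1875] [164.875      251.97321429]
box 6634 [ 0.46 -0.25  0.07] [0.906 0.237 0.087] 0.08146044378741626
((541.0444946289062, -5.877655029296875), (486.3966064453125, 159.23765563964844), 89.34790802001953)
plate/lap 6979 [ 0.485 -0.25   0.087] [0.904 0.237 0.1  ] 0.0971635785346579
((542.4173583984375, -5.683502197265625), (485.2922058105469, 115.11436462402344), 89.95885467529297)
lap ((704.9222412109375, -6.46995735168457), 184.74774169921875)
```

View pics/topz.png

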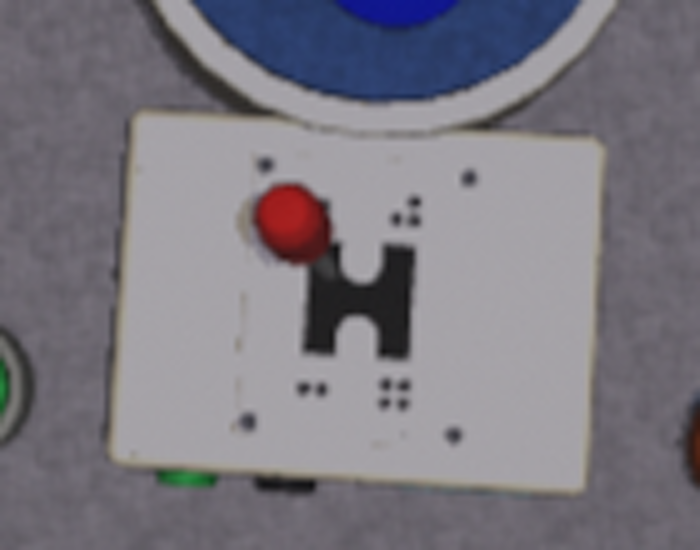

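Run:
```python
from h import *
s=load("pics/top0.npz")
W=lambda x,y,z=.09: ray(s,200+(x+.5)/5-.5,150+(y+.5)/5-.5,z)
A=[W(*p) for p in((265,164),(470,178),(248,422),(454,435))]
print(np.round(A,4)); c=np.mean(A,0); fw=(A[0]+A[1]-A[2]-A[3]); lf=A[0]+A[2]-A[1]-A[3]
print("centre",c.round(4),"yaw",np.degrees(np.arctan2(fw[1],fw[0])),np.degrees(np.arctan2(-lf[0],lf[1])))
# gate: outer corners
G=[W(*p) for p in((415,247),(304,352),(410,358))];print("gate",np.round(G,4))
c2=(W(415,247)+W(304,352))/2;print(c2)
S=load("pics/scene0.npz");P=cloud(S)
print("box depth z top", np.median(cloud(s)[195:225,225:240,2]), np.median(cloud(s)[225:235,290:300,2]))
y=np.arctan2(fw[1],fw[0]);R=np.array([[np.cos(y),-np.sin(y)],[np.sin(y),np.cos(y)]])
k=np.array([.5965,.033]);print("knob local",R.T@(k-c[:2]))
for nm,z in(("tub",.085),("cup",.085),("amb",.02)):
    u,v=dict(tub=(188,228),cup=(371,180),amb=(353,240))[nm];print(nm,ray(s,u,v,z).round(3))
# machine points in scene
X=np.r_[c[:2],.09];print(proj(S,X))
im=S["image"][140:240,170:310];cv2.imwrite("pics/scz.png",cv2.resize(im,None,fx=5,fy=5,interpolation=cv2.INTER_CUBIC))
```

```text
[[ 0.626   0.0418  0.09  ]
 [ 0.6162 -0.0588  0.09  ]
 [ 0.4999  0.0536  0.09  ]
 [ 0.4908 -0.0465  0.09  ]]
centre [ 0.5582 -0.0025  0.09  ] yaw -5.472923065379704 -5.3906998859147155
gate [[ 0.583  -0.0306  0.09  ]
 [ 0.5332  0.0254  0.09  ]
 [ 0.5288 -0.0263  0.09  ]]
[ 0.55808713 -0.00260777  0.09      ]
box depth z top 0.08056775080273364 0.08198614337323952
knob local [0.03472396 0.0389398 ]
tub [0.519 0.203 0.085]
cup [ 0.624 -0.251  0.085]
amb [ 0.475 -0.216  0.02 ]
(np.float64(241.9520570795778), np.float64(186.01873992953452))
```

View pics/scz.png

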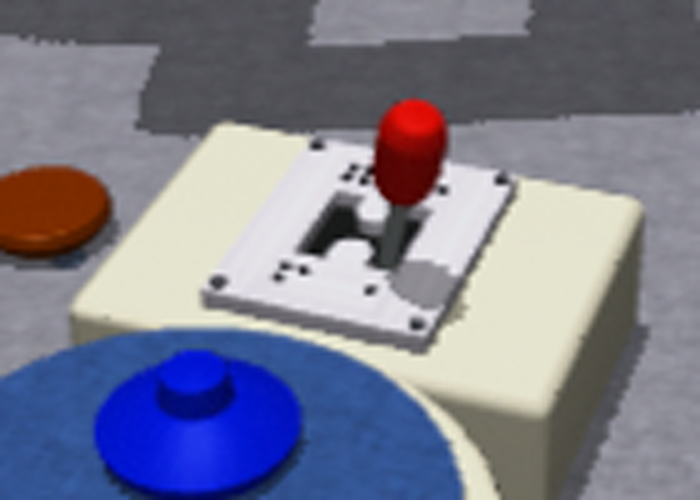

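View pics/wrist0.png

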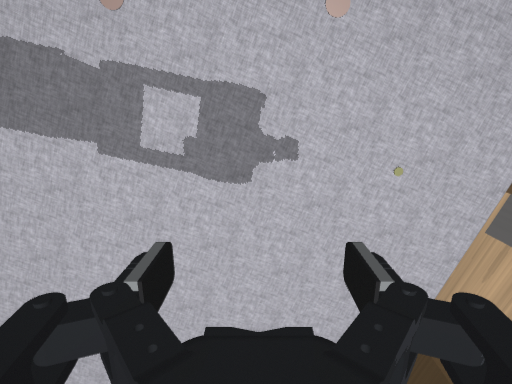

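Centre is about (0.558, -0.0025) with yaw -5.4°. The knob is at local (0.035, 0.039), near first gear. The blue glass, cup and tub are well clear of it. Next I'll work out the tool axes and the moves.

```bash
cat >> h.py <<'E'
from scipy.spatial.transform import Rotation as Rn
C=np.array([.5582,-.0025]);Y=np.radians(-5.43)
RM=np.array([[np.cos(Y),-np.sin(Y)],[np.sin(Y),np.cos(Y)]])
def L2W(x,y,z): return np.r_[C+RM@np.array([x,y]),z]
def W2L(p): return np.r_[RM.T@(np.array(p[:2])-C),p[2]]
def state():
    from station import manip
    st=manip.sense();R=Rn.from_quat(st["tool_rot"]).as_matrix();p=np.array(st["tcp_pos"])
    print("t",st["t"],"local tcp",W2L(p).round(4),"toolY yaw in machine deg",round(np.degrees(np.arctan2(R[1,1],R[0,1])-Y),2),"F local",np.round(np.r_[RM.T@np.array(st["force"][:2]),st["force"][2]],2),"gap",st["finger_gap"],"q6",round(st["q"][5],2))
    return st,R,p
def off(x,y,z):
    st,R,p=state();print((x,y,z),"->",(R.T@(L2W(x,y,z)-p)).round(4));
E
python3 - <<'E'
from h import *
st,R,p=state(); print(R.round(3))
off(.09,.04,.26)
E
```

```text
t 0.15 local tcp [-0.2677 -0.6042  0.2055] toolY yaw in machine deg -62.52 F local [ 1.16 -0.79 -0.08] gap 0.9983307122288503 q6 -0.18
[[-0.     0.375 -0.927]
 [ 0.002 -0.927 -0.375]
 [-1.    -0.002 -0.   ]]
t 0.15 local tcp [-0.2677 -0.6042  0.2055] toolY yaw in machine deg -62.52 F local [ 1.16 -0.79 -0.08] gap 0.9983307122288503 q6 -0.18
(0.09, 0.04, 0.26) -> [-0.0536 -0.4066 -0.6146]
```

play_rows(series=[[-0.03,0,0,0],[-0.054,-0.01,-0.015,2],[-0.054,-0.03,-0.045,4],[-0.054,-0.055,-0.083,6],[-0.054,-0.08,-0.121,8],[-0.054,-0.105,-0.159,10],[-0.054,-0.13,-0.197,12],[-0.054,-0.155,-0.234,14],[-0.054,-0.18,-0.272,16],[-0.054,-0.205,-0.31,18],[-0.054,-0.23,-0.348,20],[-0.054,-0.255,-0.385,22],[-0.054,-0.28,-0.423,24],[-0.054,-0.305,-0.461,26],[-0.054,-0.33,-0.5,27.5],[-0.054,-0.355,-0.537,27.5],[-0.054,-0.38,-0.575,27.5],[-0.054,-0.407,-0.615,27.5],[-0.054,-0.407,-0.615,27.5]], claw=0, force=20)

```text
t: 2.05
tcp_pos: [0.6541, 0.0347, 0.2597]
tool_rot: [0.707, -0.03, -0.706, -0.033]
force: [-0.6, -1.2, -0.0]
finger_gap: 0.001
```

Run:
```python
from h import *
from station import snapshot
off(.09,.04,.15)
for n in("top","scene","wrist"):
    s=snapshot(n);np.savez(f"pics/{n}1.npz",**s)
    cv2.imwrite(f"pics/{n}1.png",s["image"])
```

```text
t 2.05 local tcp [0.0919 0.0461 0.2597] toolY yaw in machine deg -89.67 F local [-0.44 -1.23 -0.01] gap 0.0011320311936540996 q6 1.54
(0.09, 0.04, 0.15) -> [0.1096 0.0066 0.0021]
```

View pics/scene1.png

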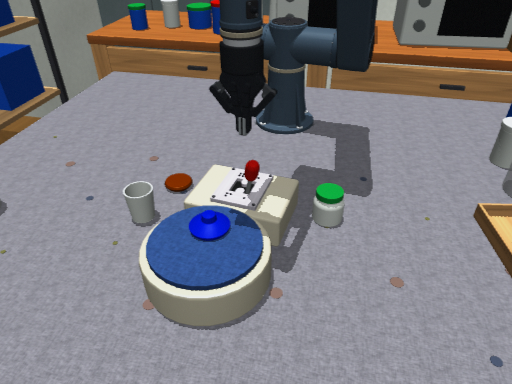

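View pics/wrist1.png

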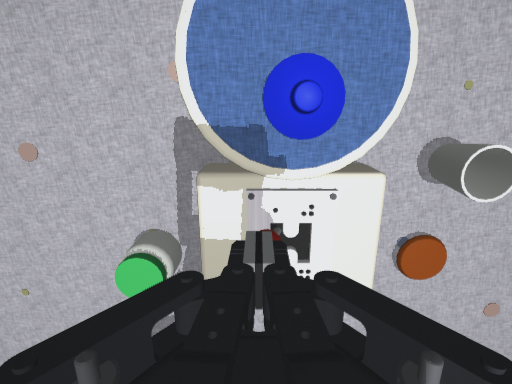

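The wrist view shows the shut fingers at columns 248–275, about 19 mm wide, on the far side of the knob. I'll lower there and push the knob back towards the crossing.

Run:
```python
from h import *
off(.082,.038,.16);off(.027,.038,.16)
s=load("pics/wrist1.npz");P=cloud(s);i=s["image"].astype(int)
m=(i[...,0]>150)&(i[...,1]<80)&(P[...,2]>.09);print("glass",m.sum(),[W2L(x).round(3) for x in (P[m].min(0),P[m].max(0))])
```

```text
t 2.2 local tcp [0.0894 0.0404 0.2597] toolY yaw in machine deg -89.98 F local [-0.51 -1.02  0.14] gap 0.0013301403872561172 q6 1.54
(0.082, 0.038, 0.16) -> [0.0997 0.0025 0.0072]
t 2.2 local tcp [0.0894 0.0404 0.2597] toolY yaw in machine deg -89.98 F local [-0.51 -1.02  0.14] gap 0.0013301403872561172 q6 1.54
(0.027, 0.038, 0.16) -> [0.0998 0.0025 0.0622]
glass 5309 [array([ 0.137, -0.057,  0.096]), array([0.215, 0.046, 0.426])]
```

play_rows(series=[[0.03,0.002,0.004,0],[0.06,0.002,0.007,0],[0.09,0.002,0.007,0],[0.1,0.002,0.007,0],[0.1,0.002,0.007,0],[0.1,0.002,0.007,0]])

```text
t: 2.8
tcp_pos: [0.6445, 0.027, 0.161]
tool_rot: [-0.706, 0.033, 0.706, 0.034]
force: [0.6, -0.2, 0.9]
finger_gap: 0.002
```

Run:
```python
from h import *
from station import snapshot
off(.045,.038,.16)
off(.027,.038,.16)
for n in("scene",):
    s=snapshot(n);cv2.imwrite("pics/scene2.png",cv2.resize(s["image"][100:240,170:310],None,fx=4,fy=4,interpolation=cv2.INTER_CUBIC))
```

```text
t 2.8 local tcp [0.0831 0.0376 0.161 ] toolY yaw in machine deg -90.05 F local [ 0.64 -0.16  0.93] gap 0.0016475889272929345 q6 1.53
(0.045, 0.038, 0.16) -> [ 0.001  -0.0004  0.0381]
t 2.8 local tcp [0.0831 0.0376 0.161 ] toolY yaw in machine deg -90.05 F local [ 0.64 -0.16  0.93] gap 0.0016475889272929345 q6 1.53
(0.027, 0.038, 0.16) -> [ 0.001  -0.0004  0.0561]
```

View pics/scene2.png

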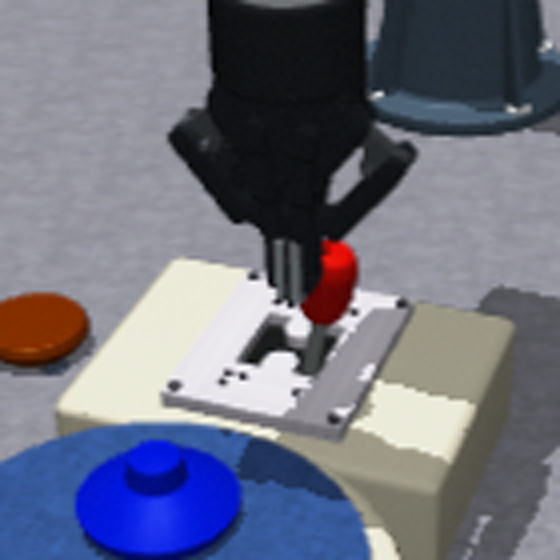

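The scene view shows the shut fingers beside the knob at (290,275). Allowing for parallax, that is directly in front of it. I'll push back gently.

play_rows(series=[[0.001,0,0.008,0],[0.001,0,0.016,0],[0.001,0,0.02,0],[0.001,0,0.023,0],[0.001,0,0.026,0],[0.001,0,0.029,0],[0.001,0,0.032,0],[0.001,0,0.035,0],[0.001,0,0.038,0],[0.001,0,0.041,0],[0.001,0,0.044,0],[0.001,0,0.047,0],[0.001,0,0.05,0],[0.001,0,0.053,0],[0.001,0,0.053,0]])

```text
t: 4.35
tcp_pos: [0.5936, 0.0322, 0.1619]
tool_rot: [0.708, -0.033, -0.704, -0.034]
force: [2.7, -0.1, 5.8]
finger_gap: 0.001
```

Run:
```python
from h import *
from station import snapshot
off(.027,.038,.16)
s=snapshot("top");np.savez("pics/top3.npz",**s);S=snapshot("scene");np.savez("pics/scene3.npz",**S)
a=cv2.resize(s["image"][160:250,220:320],(500,450),interpolation=cv2.INTER_CUBIC)
cv2.imwrite("pics/top3.png",a)
cv2.imwrite("pics/scene3.png",cv2.resize(S["image"][140:240,180:300],None,fx=5,fy=5,interpolation=cv2.INTER_CUBIC))
Q=cloud(S);i=S["image"].astype(int)
m=(i[...,2]>110)&(i[...,1]<60)&(i[...,0]<60)&(Q[...,2]>.11)&(Q[...,2]<.25)&(abs(Q[...,0]-.5)<.2)&(abs(Q[...,1])<.2)
print(m.sum(),W2L(Q[m].mean(0)),np.argwhere(m).mean(0))
```

```text
t 4.35 local tcp [0.0319 0.0379 0.1619] toolY yaw in machine deg -90.03 F local [2.66 0.13 5.8 ] gap 0.0012746177052300176 q6 1.53
(0.027, 0.038, 0.16) -> [ 0.0019 -0.0001  0.005 ]
75 [0.03594604 0.04251467 0.18026341] [164.94666667 253.09333333]
```

View pics/scene3.png

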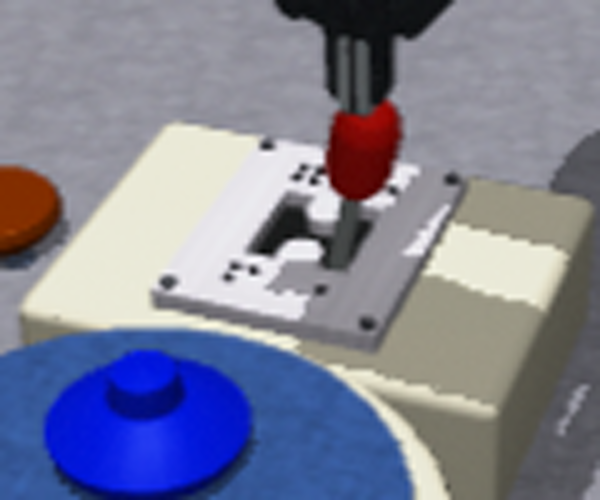

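View pics/top3.png

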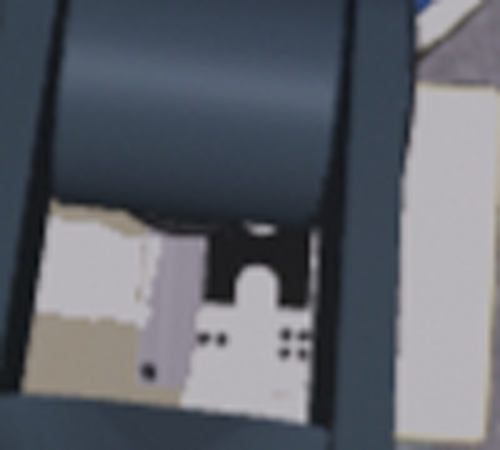

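Run:
```python
from h import *
S=load("pics/scene3.npz");Q=cloud(S)
st,R,p=state();print("tip proj",proj(S,p))
for v in range(148,184,3): print(v,[tuple(W2L(Q[v,u]).round(3)) for u in (250,253,256)],S["image"][v,253])
```

```text
t 4.45 local tcp [0.0321 0.0379 0.1619] toolY yaw in machine deg -90.03 F local [3.12 0.19 6.11] gap -0.00010192835555005957 q6 1.53
tip proj (np.float64(251.8003292075214), np.float64(170.68236446884646))
148 [(np.float64(0.044), np.float64(0.039), np.float64(0.226)), (np.float64(0.041), np.float64(0.044), np.float64(0.226)), (np.float64(0.039), np.float64(0.05), np.float64(0.226))] [36 34 31]
151 [(np.float64(0.044), np.float64(0.039), np.float64(0.219)), (np.float64(0.042), np.float64(0.045), np.float64(0.219)), (np.float64(0.036), np.float64(0.049), np.float64(0.217))] [69 67 63]
154 [(np.float64(0.041), np.float64(0.038), np.float64(0.21)), (np.float64(0.043), np.float64(0.045), np.float64(0.212)), (np.float64(0.038), np.float64(0.05), np.float64(0.21))] [71 69 66]
157 [(np.float64(0.042), np.float64(0.038), np.float64(0.203)), (np.float64(0.043), np.float64(0.045), np.float64(0.205)), (np.float64(0.038), np.float64(0.05), np.float64(0.203))] [71 70 65]
160 [(np.float64(0.042), np.float64(0.038), np.float64(0.196)), (np.float64(0.043), np.float64(0.045), np.float64(0.198)), (np.
[... 724 characters left out ...]
64(0.039), np.float64(0.043), np.float64(0.164)), (np.float64(0.034), np.float64(0.048), np.float64(0.162))] [ 5  6 95]
175 [(np.float64(0.039), np.float64(0.036), np.float64(0.154)), (np.float64(0.038), np.float64(0.043), np.float64(0.155)), (np.float64(0.03), np.float64(0.047), np.float64(0.151))] [ 5  7 93]
178 [(np.float64(0.037), np.float64(0.035), np.float64(0.144)), (np.float64(0.035), np.float64(0.042), np.float64(0.145)), (np.float64(-0.042), np.float64(0.022), np.float64(0.092))] [ 4  4 87]
181 [(np.float64(0.024), np.float64(0.03), np.float64(0.127)), (np.float64(-0.029), np.float64(0.018), np.float64(0.09)), (np.float64(-0.031), np.float64(0.025), np.float64(0.09))] [167 157 160]
```

Run:
```python
from h import *
S=load("pics/scene1.npz");Q=cloud(S)
print(proj(S,L2W(.0894,.0404,.2597)))
for v in range(110,150,2): print(v,[tuple(W2L(Q[v,u]).round(3).tolist()) for u in (240,243)],S["image"][v,243])
print("s2",proj(S,L2W(.0831,.0376,.161)))
```

```text
(np.float64(242.684174870538), np.float64(144.3778602070201))
110 [(0.101, 0.042, 0.338), (0.102, 0.048, 0.339)] [21 18 17]
112 [(0.1, 0.041, 0.334), (0.101, 0.047, 0.335)] [21 18 17]
114 [(0.102, 0.042, 0.331), (0.102, 0.048, 0.332)] [19 16 16]
116 [(0.099, 0.04, 0.325), (0.102, 0.048, 0.328)] [20 18 16]
118 [(0.1, 0.041, 0.322), (0.099, 0.046, 0.322)] [105 102  97]
120 [(0.101, 0.041, 0.318), (0.101, 0.047, 0.319)] [97 94 89]
122 [(0.1, 0.04, 0.313), (0.1, 0.047, 0.314)] [96 94 88]
124 [(0.103, 0.042, 0.311), (0.101, 0.047, 0.311)] [96 93 88]
126 [(0.099, 0.04, 0.305), (0.102, 0.047, 0.307)] [94 93 88]
128 [(0.1, 0.04, 0.301), (0.1, 0.046, 0.301)] [96 93 88]
130 [(0.101, 0.04, 0.297), (0.101, 0.046, 0.298)] [96 94 89]
132 [(0.101, 0.04, 0.293), (0.099, 0.046, 0.293)] [97 94 90]
134 [(0.1, 0.04, 0.288), (0.1, 0.046, 0.289)] [90 88 84]
136 [(-0.391, -0.159, 0.002), (-0.394, -0.149, 0.002)] [151 141 140]
138 [(-0.377, -0.153, 0.003), (-0.381, -0.144, 0.003)] [159 149 149]
140 [(-0.371, -0.151, -0.001), (-0.369, -0.14, 0.001)] [158 149 148]
142 [(-0.357, -0.146, -0.001), (-0.358, -0.135, 0.001)] [159 147 147]
144 [(-0.341, -0.14, 0.001), (-0.342, -0.129, 0.003)] [159 149 149]
146 [(-0.327, -0.134, 0.002), (-0.334, -0.126, -0.0)] [158 149 149]
148 [(-0.319, -0.131, -0.0), (-0.319, -0.12, 0.002)] [157 147 146]
s2 (np.float64(243.64201460033343), np.float64(183.28012065990373))
```

The shut fingertips end about 27 mm above the reported TCP. They show at z≈0.287 with the TCP at 0.260, and at 0.190 with the TCP at 0.162. The fingers have therefore only brushed the knob's top, and the lever hasn't moved. I'll back off and redo it 28 mm lower.

play_rows(series=[[-0.006,0,0,0],[-0.012,0,-0.006,0],[-0.012,0,-0.02,0],[-0.012,0,-0.038,0],[-0.012,0,-0.054,0],[0.0,0,-0.054,0],[0.015,0,-0.054,0],[0.028,0,-0.054,0],[0.028,0,-0.054,0],[0.028,0,-0.054,0]])

```text
t: 5.45
tcp_pos: [0.6467, 0.0272, 0.1335]
tool_rot: [0.707, -0.033, -0.705, -0.034]
force: [0.2, -0.2, 1.4]
finger_gap: -0.002
```

Run:
```python
from h import *
from station import snapshot
off(.027,.038,.133)
S=snapshot("scene");np.savez("pics/scene4.npz",**S)
cv2.imwrite("pics/scene4.png",cv2.resize(S["image"][140:240,180:300],None,fx=5,fy=5,interpolation=cv2.INTER_CUBIC))
```

```text
t 5.45 local tcp [0.0853 0.038  0.1335] toolY yaw in machine deg -90.03 F local [ 0.22 -0.16  1.41] gap -0.0023785127781674 q6 1.53
(0.027, 0.038, 0.133) -> [ 0.0003 -0.      0.0583]
```

View pics/scene4.png

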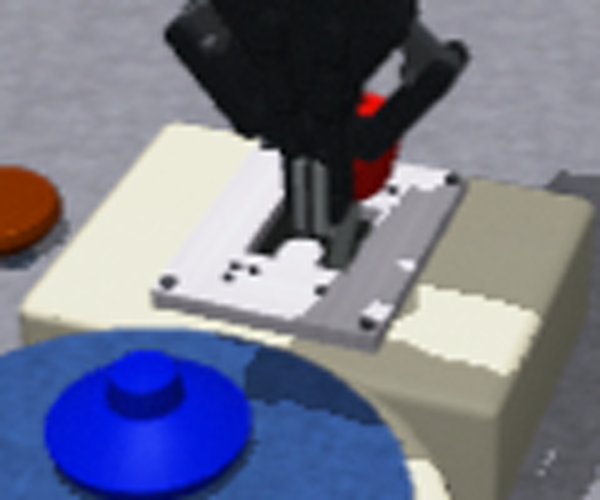

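play_rows(series=[[0,0,0.008,0],[0,0,0.016,0],[0,0,0.02,0],[0,0,0.023,0],[0,0,0.026,0],[0,0,0.029,0],[0,0,0.032,0],[0,0,0.035,0],[0,0,0.038,0],[0,0,0.041,0],[0,0,0.044,0],[0,0,0.047,0],[0,0,0.047,0]])

```text
t: 6.8
tcp_pos: [0.6, 0.0316, 0.134]
tool_rot: [0.708, -0.033, -0.705, -0.034]
force: [2.9, 0.2, 2.2]
finger_gap: -0.002
```

```bash
cat >> h.py <<'E'
def look(k):
    from station import snapshot
    st,R,p=state()
    S=snapshot("scene");np.savez(f"pics/scene{k}.npz",**S)
    cv2.imwrite(f"pics/scene{k}.png",cv2.resize(S["image"][130:240,170:310],None,fx=5,fy=5,interpolation=cv2.INTER_CUBIC))
    Q=cloud(S);i=S["image"].astype(int)
    m=(i[...,2]>80)&(i[...,1]<40)&(i[...,0]<40)&(Q[...,2]>.12)&(Q[...,2]<.25)&(abs(Q[...,0]-.56)<.1)&(abs(Q[...,1])<.1)
    if m.sum():
        L=np.array([W2L(x) for x in Q[m]]); print("red",m.sum(),L.mean(0).round(4),np.percentile(L,3,0).round(4),np.percentile(L,97,0).round(4))
E
python3 - <<'E'
from h import *
look(5)
E
```

```text
t 6.8 local tcp [0.0384 0.0379 0.134 ] toolY yaw in machine deg -90.02 F local [2.84 0.49 2.2 ] gap -0.002276415721933021 q6 1.53
red 47 [0.0197 0.0478 0.164 ] [0.015  0.0353 0.1419] [0.0251 0.0539 0.1831]
```

View pics/scene5.png

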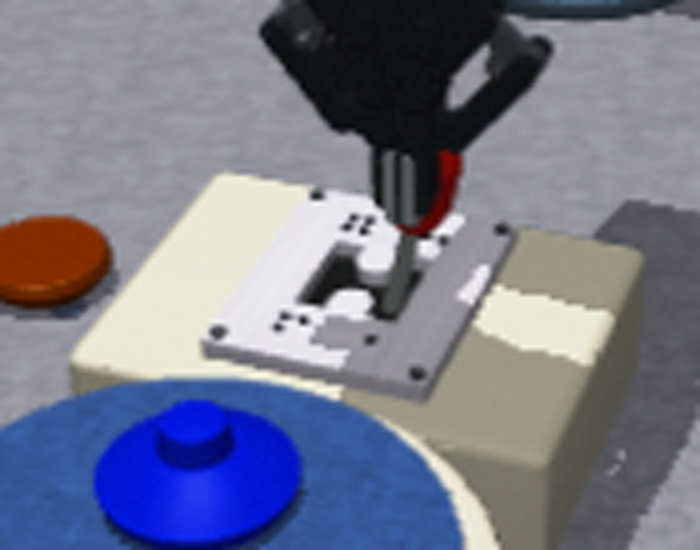

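The lever is following with about 3 N. It's around 11 mm from level, so I'll push the rest.

play_rows(series=[[0,0,0.003,0],[0,0,0.006,0],[0,0,0.009,0],[0,0,0.0115,0],[0,0,0.0115,0]])

```text
t: 7.35
tcp_pos: [0.5881, 0.0327, 0.1338]
tool_rot: [0.708, -0.033, -0.705, -0.034]
force: [2.8, 0.6, 1.4]
finger_gap: -0.003
```

play_rows(series=[[0,0,-0.01,0],[0,0,-0.025,0],[0,0,-0.025,0]])

```text
t: 7.65
tcp_pos: [0.6143, 0.03, 0.1334]
tool_rot: [0.708, -0.034, -0.705, -0.034]
force: [-0.1, 0.4, 0.0]
finger_gap: 0.002
```

Run:
```python
from h import *
look(6); off(0.03,.1,.215); off(0,.08,.215); off(0,.08,.133)
```

```text
t 7.65 local tcp [0.0527 0.0376 0.1334] toolY yaw in machine deg -90.03 F local [-0.18  0.43  0.02] gap 0.0021333128110040283 q6 1.53
red 58 [0.0121 0.0461 0.1672] [-0.0041  0.0398  0.1459] [0.0452 0.0556 0.2161]
t 7.7 local tcp [0.0513 0.0378 0.1332] toolY yaw in machine deg -90.02 F local [-0.58  0.   -0.17] gap -0.0018900760572568532 q6 1.53
(0.03, 0.1, 0.215) -> [-0.0818 -0.0623  0.0212]
t 7.7 local tcp [0.0513 0.0378 0.1332] toolY yaw in machine deg -90.02 F local [-0.58  0.   -0.17] gap -0.0018900760572568532 q6 1.53
(0, 0.08, 0.215) -> [-0.0819 -0.0423  0.0512]
t 7.7 local tcp [0.0513 0.0378 0.1332] toolY yaw in machine deg -90.02 F local [-0.58  0.   -0.17] gap -0.0018900760572568532 q6 1.53
(0, 0.08, 0.133) -> [ 0.0001 -0.0422  0.0513]
```

View pics/scene6.png

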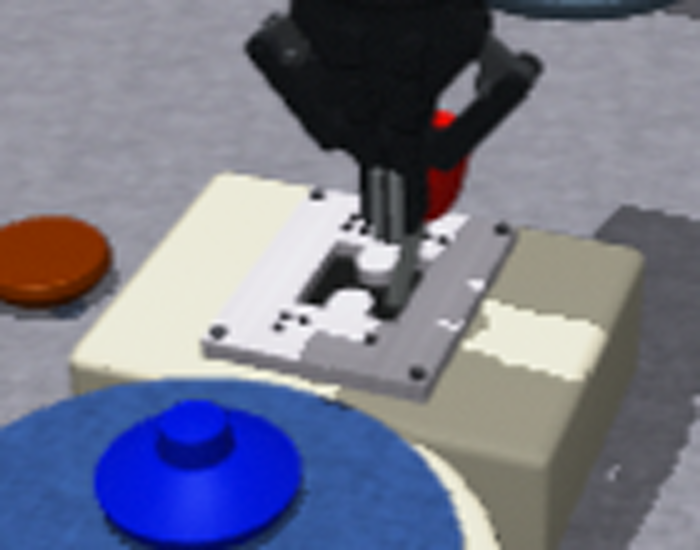

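play_rows(series=[[-0.02,-0.01,0,0],[-0.045,-0.03,0.01,0],[-0.045,-0.05,0.03,0],[-0.045,-0.05,0.051,0],[-0.045,-0.05,0.051,0]])

```text
t: 8.2
tcp_pos: [0.5621, 0.086, 0.1775]
tool_rot: [-0.705, 0.033, 0.708, 0.033]
force: [0.3, 0.4, -0.7]
finger_gap: 0.006
```

Run:
```python
from h import *
look(7); off(0,.085,.138)
from station import snapshot
s=snapshot("wrist");cv2.imwrite("pics/wrist7.png",s["image"])
```

```text
t 8.2 local tcp [-0.0044  0.0885  0.1775] toolY yaw in machine deg -89.92 F local [ 0.23  0.43 -0.74] gap 0.0055998034658654595 q6 1.62
red 236 [0.0101 0.0395 0.17  ] [-0.0016  0.0249  0.1444] [0.0157 0.0528 0.189 ]
t 8.25 local tcp [-0.0019  0.088   0.1778] toolY yaw in machine deg -89.97 F local [ 0.94 -0.16 -0.85] gap -0.0031539548057118944 q6 1.62
(0, 0.085, 0.138) -> [ 0.0398  0.003  -0.0019]
```

View pics/scene7.png

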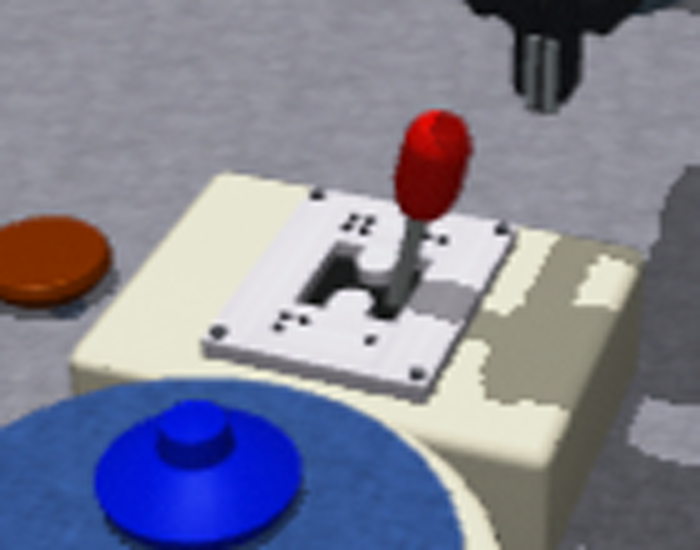

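View pics/wrist7.png

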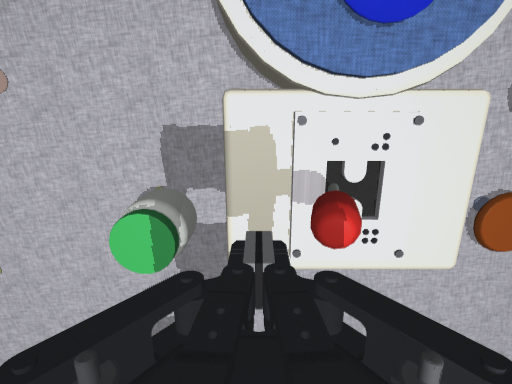

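The knob is at local x≈0, level with the crossing, at y≈+0.038. The fingers are clear on its left. I'll lower them and push right.

play_rows(series=[[0.02,0.002,-0.002,0],[0.04,0.003,-0.002,0],[0.04,0.01,-0.002,0],[0.04,0.018,-0.002,0],[0.04,0.022,-0.002,0],[0.04,0.026,-0.002,0],[0.04,0.03,-0.002,0],[0.04,0.034,-0.002,0],[0.04,0.038,-0.002,0],[0.04,0.042,-0.002,0],[0.04,0.046,-0.002,0],[0.04,0.05,-0.002,0],[0.04,0.05,-0.002,0]])

```text
t: 9.6
tcp_pos: [0.5635, 0.034, 0.1378]
tool_rot: [0.706, -0.034, -0.706, -0.033]
force: [0.8, 1.3, 0.4]
finger_gap: 0.002
```

Run:
```python
from h import *
look(8); off(0,-.012,.138)
```

```text
t 9.6 local tcp [0.0018 0.0369 0.1378] toolY yaw in machine deg -90.02 F local [0.69 1.34 0.4 ] gap 0.002428193748302042 q6 1.53
red 224 [0.0104 0.0098 0.1739] [-0.0019 -0.0033  0.1482] [0.016  0.0206 0.1932]
t 9.65 local tcp [0.0017 0.0369 0.1377] toolY yaw in machine deg -90.01 F local [0.   0.53 0.82] gap -0.0012832989015877188 q6 1.53
(0, -0.012, 0.138) -> [-0.0002  0.0489  0.0016]
```

View pics/scene8.png

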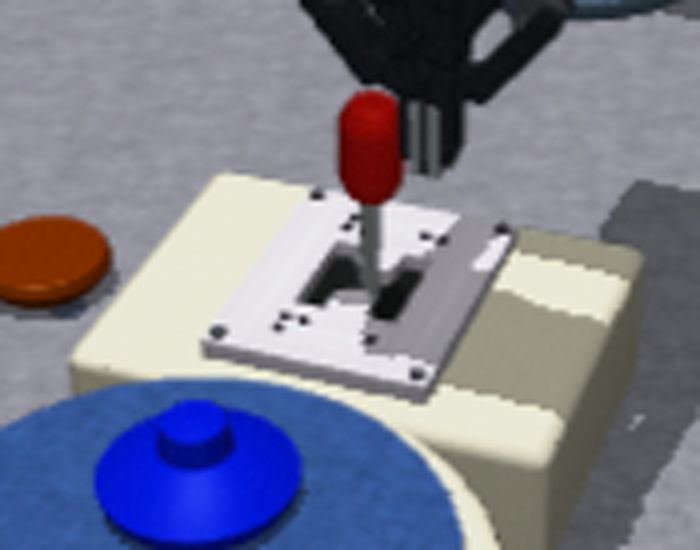

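It's crossing cleanly, and the knob is now mid-gate. I'll continue to the right column.

play_rows(series=[[0,0.004,0.001,0],[0,0.008,0.002,0],[0,0.012,0.002,0],[0,0.016,0.002,0],[0,0.02,0.002,0],[0,0.024,0.002,0],[0,0.028,0.002,0],[0,0.032,0.002,0],[0,0.036,0.002,0],[0,0.04,0.002,0],[0,0.043,0.002,0],[0,0.045,0.002,0],[0,0.045,0.002,0]])

```text
t: 10.95
tcp_pos: [0.5566, -0.0109, 0.1375]
tool_rot: [-0.706, 0.034, 0.707, 0.033]
force: [0.7, -0.2, -1.2]
finger_gap: -0.0
```

Run:
```python
from h import *
look(9)
```

```text
t 10.95 local tcp [-0.0008 -0.0085  0.1375] toolY yaw in machine deg -90.02 F local [ 0.67 -0.1  -1.18] gap -0.00042184200216923237 q6 1.45
red 225 [ 0.0101 -0.0315  0.1691] [-0.0012 -0.0459  0.146 ] [ 0.0166 -0.0191  0.1888]
```

View pics/scene9.png

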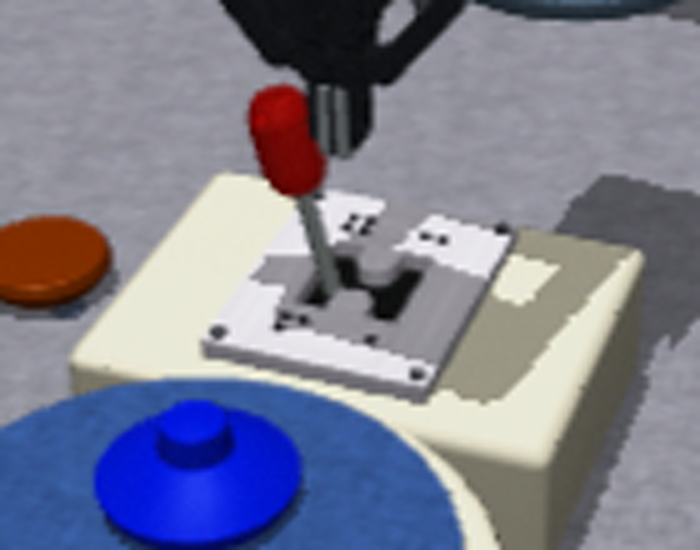

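play_rows(series=[[0,0.002,0,0],[0,0.004,0,0],[0,0.0045,0,0],[0,0.0045,0,0]])

```text
t: 11.4
tcp_pos: [0.5559, -0.0139, 0.1373]
tool_rot: [-0.706, 0.033, 0.707, 0.034]
force: [1.7, 5.3, -1.3]
finger_gap: 0.002
```

Run:
```python
from h import *
look(10)
```

```text
t 11.4 local tcp [-0.0012 -0.0116  0.1373] toolY yaw in machine deg -90.05 F local [ 1.22  5.47 -1.28] gap 0.0015299180214939595 q6 1.44
red 219 [ 0.0104 -0.0342  0.1687] [ 0.0002 -0.0494  0.1456] [ 0.0162 -0.0213  0.188 ]
```

At the right end stop (5.5 N). Next I'll move the hand round behind the knob.

play_rows(series=[[0,-0.01,0,0],[-0.01,-0.022,0,0],[-0.045,-0.022,0.01,0],[-0.045,-0.022,0.04,0],[-0.045,0.0,0.06,0],[-0.045,0.026,0.06,0],[-0.045,0.026,0.06,0],[-0.02,0.026,0.06,0],[0,0.026,0.06,0],[0.001,0.026,0.06,0],[0.001,0.026,0.06,0]])

```text
t: 12.55
tcp_pos: [0.494, -0.0336, 0.1366]
tool_rot: [-0.706, 0.033, 0.707, 0.034]
force: [-0.1, -0.2, 0.2]
finger_gap: -0.001
```

Run:
```python
from h import *
look(11);off(-.02,-.037,.137)
```

```text
t 12.55 local tcp [-0.0609 -0.037   0.1366] toolY yaw in machine deg -90.0 F local [-0.1  -0.25  0.17] gap -0.001221076832475737 q6 1.37
red 233 [ 0.0097 -0.0323  0.1693] [-0.0009 -0.0476  0.145 ] [ 0.0164 -0.02    0.1881]
t 12.6 local tcp [-0.0604 -0.0372  0.1371] toolY yaw in machine deg -90.0 F local [-0.49 -0.16 -0.68] gap -0.0006525384012657189 q6 1.37
(-0.02, -0.037, 0.137) -> [ 0.0001 -0.0002 -0.0404]
```

View pics/scene11.png

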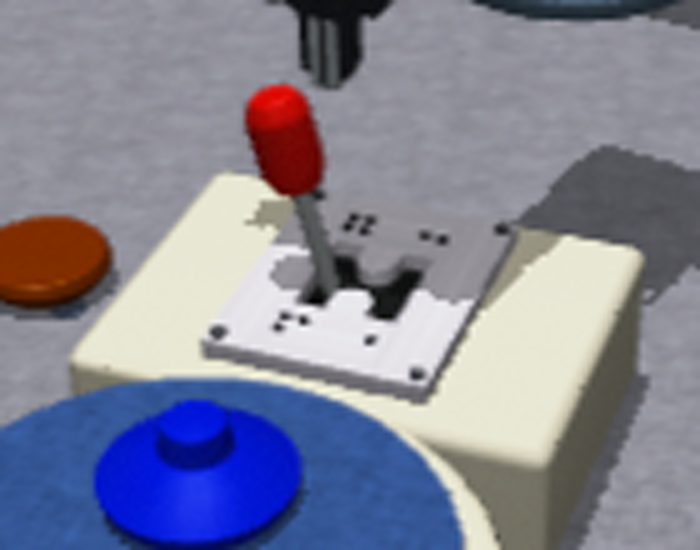

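play_rows(series=[[0,0,-0.012,0],[0,0,-0.024,0],[0,0,-0.029,0],[0,0,-0.032,0],[0,0,-0.035,0],[0,0,-0.038,0],[0,0,-0.041,0],[0,0,-0.044,0],[0,0,-0.047,0],[0,0,-0.05,0],[0,0,-0.053,0],[0,0,-0.056,0],[0,0,-0.056,0]])

```text
t: 13.9
tcp_pos: [0.5508, -0.0391, 0.137]
tool_rot: [0.706, -0.033, -0.706, -0.034]
force: [-2.7, 1.1, 0.9]
finger_gap: 0.002
```

Run:
```python
from h import *
look(12);off(.012,-.037,.137)
```

```text
t 13.9 local tcp [-0.0039 -0.0371  0.137 ] toolY yaw in machine deg -90.0 F local [-2.81  0.83  0.9 ] gap 0.001842771594705055 q6 1.39
red 242 [ 0.0308 -0.0315  0.1684] [ 0.0188 -0.0471  0.1429] [ 0.0379 -0.0193  0.1867]
t 13.95 local tcp [-0.004  -0.0371  0.137 ] toolY yaw in machine deg -90.0 F local [-0.1  -0.41  0.79] gap 0.00110887350806415 q6 1.39
(0.012, -0.037, 0.137) -> [-0.     -0.0001 -0.016 ]
```

View pics/scene12.png

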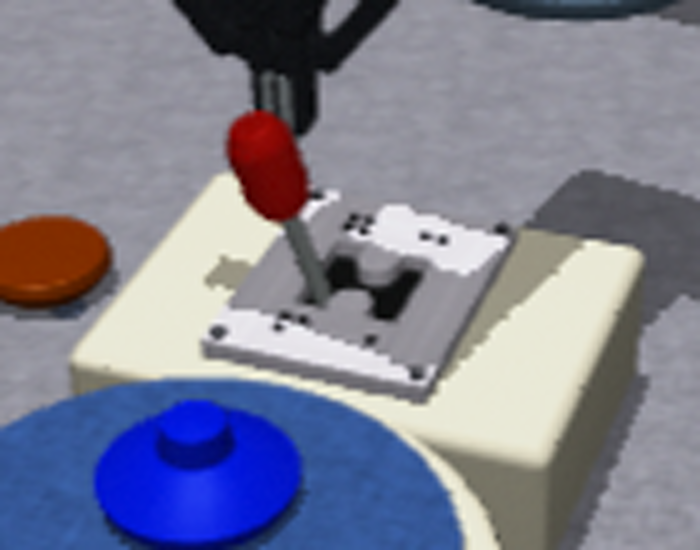

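play_rows(series=[[0,0,-0.003,0],[0,0,-0.006,0],[0,0,-0.009,0],[0,0,-0.012,0],[0,0,-0.015,0],[0,0,-0.017,0],[0,0,-0.018,0],[0,0,-0.018,0]])

```text
t: 14.75
tcp_pos: [0.5688, -0.0408, 0.137]
tool_rot: [0.706, -0.033, -0.706, -0.034]
force: [-1.5, 0.6, -0.4]
finger_gap: -0.002
```

Run:
```python
from h import *
look(13)
```

```text
t 14.75 local tcp [ 0.0142 -0.0371  0.137 ] toolY yaw in machine deg -90.0 F local [-1.5   0.45 -0.44] gap -0.0020744270397324836 q6 1.4
red 237 [ 0.048  -0.0306  0.1657] [ 0.0364 -0.0462  0.1396] [ 0.0562 -0.0184  0.1834]
```

Knob at about +0.038; I'll go on in small steps until it reaches the stop.

play_rows(series=[[0,0,-0.002,0],[0,0,-0.003,0],[0,0,-0.004,0],[0,0,-0.004,0]])

```text
t: 15.2
tcp_pos: [0.5722, -0.0411, 0.1369]
tool_rot: [-0.706, 0.033, 0.707, 0.034]
force: [-3.2, 0.9, -0.3]
finger_gap: -0.002
```

Run:
```python
from h import *
look(14)
```

```text
t 15.2 local tcp [ 0.0176 -0.0371  0.1369] toolY yaw in machine deg -89.99 F local [-3.29  0.59 -0.29] gap -0.0016901206532308338 q6 1.4
red 238 [ 0.0502 -0.0304  0.1654] [ 0.0392 -0.0461  0.1406] [ 0.0591 -0.0187  0.183 ]
```

play_rows(series=[[0,0,-0.002,0],[0,0,-0.003,0],[0,0,-0.003,0]])

```text
t: 15.55
tcp_pos: [0.5737, -0.0411, 0.1366]
tool_rot: [-0.705, 0.033, 0.708, 0.034]
force: [-5.8, 0.4, 0.8]
finger_gap: -0.0
```

Run:
```python
from h import *
look(15)
```

```text
t 15.55 local tcp [ 0.0191 -0.037   0.1366] toolY yaw in machine deg -89.98 F local [-5.81 -0.13  0.85] gap -0.0003790174379270808 q6 1.4
red 240 [ 0.05   -0.0307  0.1654] [ 0.0393 -0.0467  0.1402] [ 0.0583 -0.0185  0.183 ]
```

It's at the stop: force has risen to 5.8 N and the knob no longer moves. I'll take the hand off.

play_rows(series=[[0,0,0.008,0],[0,0,0.025,0],[0,0,0.045,0],[-0.02,0,0.06,0],[-0.05,0,0.07,0],[-0.08,0,0.07,0],[-0.1,0,0.07,0],[-0.1,0,0.07,0],[-0.1,0,0.07,0],[-0.1,0,0.07,0]])

```text
t: 16.6
tcp_pos: [0.5042, -0.0346, 0.236]
tool_rot: [-0.705, 0.033, 0.708, 0.034]
force: [0.1, 0.2, 0.1]
finger_gap: -0.005
```

Run:
```python
from h import *
from station import snapshot
look(16)
s=snapshot("wrist");cv2.imwrite("pics/wrist16.png",s["image"])
```

```text
t 16.6 local tcp [-0.0508 -0.0371  0.236 ] toolY yaw in machine deg -89.99 F local [0.12 0.18 0.1 ] gap -0.0045280471598095 q6 1.37
red 228 [ 0.0506 -0.0304  0.1655] [ 0.0402 -0.0463  0.1401] [ 0.0588 -0.0185  0.1827]
```

View pics/scene16.png

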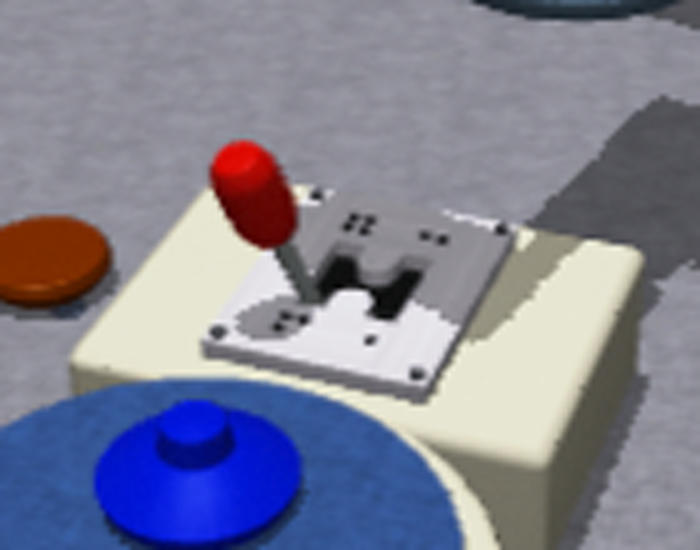

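View pics/wrist16.png

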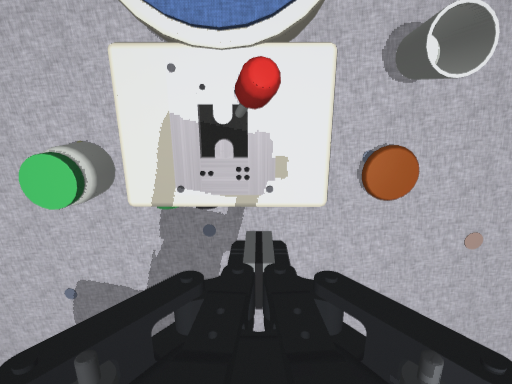

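The stem is at the front end of the right slot, about (315,298) in the scene crop, next to the three dots. The knob is at about +0.04 forward and 0.035 right. The hand is clear, and the glass, tub and cup look untouched. I'll hand in.

Run:
```python
from station import manip
print(manip.sign_off())
```

```text
the job is handed in; nothing more can be done
None
```

The gear lever is home in the third slot, the hand is off it, and the job is handed in at about 17 s; no verdict was reported. I pushed it with the shut fingertips in three moves: back from the first slot to the crossing, across to the right end stop, then forward to the third-slot end stop.

**Last checks:**
- **Lever position:** after the hand came off, the knob measured about 40 mm forward and 33–36 mm right of the gate centre. That fits the forward end of its travel, and it stayed put once I retracted.
- **Forces:** the highest readings I saw were about 6 N, once against each end stop and once during the missed first push.
- **Surroundings:** the blue glass, amber glass, tub and cup look unmoved in the final pictures. I did not measure their positions again. The robot was touching nothing, with the force reading near zero.

**One disagreement:** the shut fingertips appeared about 27 mm above the reported TCP in the camera images. Because of that, my first push slid onto the top of the knob without moving the lever. I backed off, lowered the hand by about that much, and the pushes then worked.

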